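Press home the cover pins crosswise

ROBOT

A 6-joint arm with a two-finger parallel gripper is mounted at the origin on a cart in front of the work surface, level with it; the furniture and walls round the work are solid. World frame = base frame: x ahead of the robot, y to its left, z up, the work surface at z = 0. Lengths are in mm, angles in rad, forces in N, time in s.
With the tool pointing down it reaches from about 275 to 750 mm from the base axis. Payload 10.2 kg.
Tool frame: the origin (TCP) lies between the finger pads; the fingertips stand 17 mm ahead of it and the grasp point (between the pads) lies 2 mm behind it (tips_ahead is the distance from the TCP to the fingertips, in mm); z points along the fingers, y is the line along which they close (so a half turn about z gives the same grasp; the last joint's range is limited). The gripper opens to 85 mm and grips with 20 to 120 N. Pads are 22 mm wide; open, the fingers measure 114 mm over their backs; the gripper's body (76 mm by 85 mm) begins 54 mm behind the grasp point. The pads swing forward as they close: fully open they stand 13 mm farther back than shut.
Start: joints at [-1.533, 0.313, 1.498, -0, 1.331, -0.223], TCP at [135.36, -507.256, 248.294] pointing down, gripper open.
Joint ranges: [-2.94, 2.94], [-0.97, 2.17], [0.19, 2.56], [-1.23, 4.37], [0.02, 3.11], [-2.88, 2.88]. Speed limits (rad/s): [2.39, 2.39, 3.01, 3.14, 3.14, 3.14].

INTERFACE

Orientations are given as a unit quaternion [w, x, y, z].
In Python, from rig import sense, capture, finish_job, boxes_of, tips_ahead gives the robot as it stands.
- The arm moves only by the tool drive_tool, never from a script. Its argument "commands" is text: rows parted by semicolons, each of 7 numbers parted by spaces: the shift along the world's x, y, z in units of 0.1 m (1.0 is 0.1 m), then the turn, a rotation vector about the world's x, y, z in units of pi/4 rad (1.0 is pi/4 rad), then the opening in per cent of the stroke, from 0 (shut) to 100 (fully open). A call has 1 to 20 rows; each row shifts and turns the commanded pose from where the row before left it; what a row does not reach is not made up. A row lasts 1/12 s, in which the tool goes at most 41.7 mm and 7.16 degrees, less where a joint would pass 70% of its speed; a pose out of reach is approached as far as the arm can. A call with a number of a shift or a turn outside -1 to 1 is refused whole. A call with a gripper value outside its range is refused whole. The fingers move at their own pace and stop on an object; "force" is the grip in N (left out, the last holds). Time passes only in rows, so rows that do not move let the fingers close. It gives the time, the measured TCP pose, the force, the opening and the grip force at its end, in the units of the state.
- sense(): the state, without advancing time (a new reading comes with each control period).
- capture(name): name is "scene" or "side" or "wrist"; returns a dict with "pixels" (384x512x3 uint8, blue, green, red), "fov_y" (degrees; the focal length in pixels is half the picture's height over the tangent of half this angle, whatever the lens; pixels are square), "cx", "cy" (the principal point, pixels), "position" and "attitude" of the camera in the world; the wrist camera has in their place "tool_from_camera" (4x4, takes a point from camera to tool coordinates, whose origin is the TCP and whose axes are the flange's). Camera axes: x right, y down, z forward; pixel columns grow to the right and rows downward; lengths in mm; the calibration is good to about 2 mm. A picture is of the moment at which its call begins: read the wrist's pose just before it. There is no depth.
- finish_job(): hands the job in; it is judged then, once.
Trained networks look in a picture, given as the dict that the camera call returned (one of the last four; its "shot" number tells which), for a name from the list of things; names that differ only in an ending like _2 or _b are one class to them, and where a whole thing is asked for, a point or a joint stands for the part that bears it (a point fixed in the world has none). Each returns a list of dicts, best first, with "confidence" (0 to 1); they miss things now and then, are a little off and sometimes report something else, mostly with a low value. They report only what shows in the picture. A call takes as long as a camera call. They do not tell look-alikes from the thing itself.
- boxes_of(picture, name): "position" ([column, row] in pixels, amid what is visible of it).
The state is a dict: "time_s": time; "joints": joint angles; "dq": joint speeds; "tau": joint torques, N m; "eef_pos": TCP position; "ee_rot": TCP orientation; "force": force on the tool from outside, world axes, zero at the start; "wrist_torque": the same for the moment, N m; "grip_width": opening from 0.0 (shut) to 1.0 (fully open); "grip_force": force on a finger pad.
Only numpy, scipy, OpenCV 4.12 (cv2) and the standard library are available. Lean on these libraries where they do the work, as an engineer would, in place of code of your own. Each camera call takes 0.05 s, during which the arm holds its last target. There are 200 camera calls.

TASK

Fasten the cover of the grey instrument box by pressing its four black corner pins all the way down, one at a time with the fingertips, lightly and in crosswise order: first the pin at the corner beside the cable gland, then the one diagonally opposite, then the other one at the gland's end, and the remaining one last. Only press: do not pick up or shove the box, and leave the vial, the dropper bottle and the marker beside it alone.

Things in the scene. Friction and masses are not known exactly. Their poses are not given: they have to be found in the camera images.
- box: Shallow grey instrument enclosure with a pale cover, 184 x 134 mm and 50 mm high, about 1.8 kg, standing loose on rubber feet on the worktop, turned any way. Origin: centre of its underside, at worktop height; x runs along its long side towards the short end that carries the cable gland, z up. Four black push-rivet pins stick up from the cover at the corners, each through a collar 21 mm across and 3 mm high.
- gland (a point): Outer tip of the black, plugged cable gland, a stub about 24 mm across that sticks 28 mm out of one short end of the box, off-centre, next to one corner; at (118, 36, 22) mm in the box's own axes.
- pin1_top (a point): Middle of the top face of the flat round black head (19 mm across, 6 mm thick) of the push-rivet pin at the corner right beside the cable gland; all four pins look alike. Unloaded it is 74 mm above the worktop when the pin is up (as at the start, within 1 mm) and 65 mm when fully down. It lies at (x, y) = (70, 48) mm in the box's own axes.
- pin2_top (a point): Middle of the top face of the flat round black head (19 mm across, 6 mm thick) of the push-rivet pin at the corner diagonally opposite to the gland's corner; all four pins look alike. Unloaded it is 74 mm above the worktop when the pin is up (as at the start, within 1 mm) and 65 mm when fully down. It lies at (x, y) = (-70, -48) mm in the box's own axes.
- pin3_top (a point): Middle of the top face of the flat round black head (19 mm across, 6 mm thick) of the push-rivet pin at the other corner of the same short end as the gland; all four pins look alike. Unloaded it is 74 mm above the worktop when the pin is up (as at the start, within 1 mm) and 65 mm when fully down. It lies at (x, y) = (70, -48) mm in the box's own axes.
- pin4_top (a point): Middle of the top face of the flat round black head (19 mm across, 6 mm thick) of the push-rivet pin at the corner diagonally opposite to pin3; all four pins look alike. Unloaded it is 74 mm above the worktop when the pin is up (as at the start, within 1 mm) and 65 mm when fully down. It lies at (x, y) = (-70, 48) mm in the box's own axes.
- pin1 (a joint): How far pin1 is pushed down, m: 0 up, 0.009 fully down on its stop, the rubber buffer under its head then resting on the collar. It slides down against a steady friction of about 3.5 N, with no return spring, and stays where it is left. The head gives on its soft buffer about 1 mm for 3 N (not counted in this value) and springs back when let go.
- pin2 (a joint): How far pin2 is pushed down, m: 0 up, 0.009 fully down on its stop, the rubber buffer under its head then resting on the collar. It slides down against a steady friction of about 3.5 N, with no return spring, and stays where it is left. The head gives on its soft buffer about 1 mm for 3 N (not counted in this value) and springs back when let go.
- pin3 (a joint): How far pin3 is pushed down, m: 0 up, 0.009 fully down on its stop, the rubber buffer under its head then resting on the collar. It slides down against a steady friction of about 3.5 N, with no return spring, and stays where it is left. The head gives on its soft buffer about 1 mm for 3 N (not counted in this value) and springs back when let go.
- pin4 (a joint): How far pin4 is pushed down, m: 0 up, 0.009 fully down on its stop, the rubber buffer under its head then resting on the collar. It slides down against a steady friction of about 3.5 N, with no return spring, and stays where it is left. The head gives on its soft buffer about 1 mm for 3 N (not counted in this value) and springs back when let go.
- vial: Small screw-cap sample vial, 23 mm across, 52 mm high, standing loose beside one long side of the box; bystander. Origin: centre of its underside.
- drops: Small dropper bottle, 29 mm across, 57 mm high, standing loose beside the same long side; bystander. Origin: centre of its underside.
- marker: Black marker pen, 148 mm long, 19 mm thick, lying loose along the other long side of the box; bystander. Origin: middle of its underside.
Mind the look-alikes: they are no part of the job. Of the things that look like the box, the larger one is meant.

How it is judged:
By the outcome, as a careful person would: the job done as asked, in the order asked, and still so for the second after the job is handed in, with the robot touching nothing.
It also fails if it takes over 54 s, if anything falls off the work surface, if the arm or the gripper's body presses on something with over 40 N, if the wrist force passes 120 N, or if a joint passes its speed limit or range.

## Working session

There is one attempt and no reset: what is moved stays moved. The work goes in short steps, Python scripts to look and compute and a tool call to move; the robot and the scene stay as the last step left them, time stands still between calls to the robot, and variables do not carry over. Pictures are saved under pics/ and viewed, at most 10 in all, crops included, and the job is handed in when it is done.

Besides the shell and the picture viewer there is one more tool, called after ">>>" as name(argument=value, ...) on one line, values as JSON. drive_tool: Moves the arm, as the interface text tells. Shifts and turns lie within -1 to 1; 1 stands for 0.1 m of shift or pi/4 rad of turn. Its arguments: {"type":"object","properties":{"commands":{"type":"string"},"force":{"type":"number"}},"required":["commands"]}

```bash
mkdir -p pics; ls; python3 - <<'E'
from rig import *
import cv2
s=sense();print(s['eef_pos'],s['ee_rot'],s['force'],s['time_s'],s['grip_width'])
try: print(tips_ahead() if callable(tips_ahead) else tips_ahead)
except Exception as e: print(e)
ims=[]
for n in ['scene','side','wrist']:
    p=capture(n);cv2.imwrite(f'pics/{n}0.png',p['pixels']);ims.append(p['pixels'])
    print(n,p['fov_y'],p['cx'],p['cy'],p.get('position'),p.get('attitude'),p.get('tool_from_camera'))
    for k in ['box','gland','pin1_top','vial','drops','marker']:
        print(k,[([round(float(v)) for v in b['position']],round(b['confidence'],2)) for b in boxes_of(p,k)][:8])
E
```

```text
pics
[ 135.35871459 -506.99055304  247.72114464] [-6.71538106e-04  9.91510580e-01  1.30024276e-01  7.68474530e-05] [-0.29493672  0.4709274   0.43541231] 0.0 0.9970416504520644
17.0
scene 56.66960863463604 256.17780825414667 194.9905266162487 [169.43419464 472.92706249 526.98458036] [ 0.13717649 -0.2265021   0.84032627 -0.47300229] None
box [([270, 200], 0.91), ([257, 274], 0.71)]
gland [([266, 201], 0.87)]
pin1_top []
vial [([280, 225], 0.66)]
drops [([304, 217], 0.59), ([304, 191], 0.25)]
marker []
side 46.592714772811675 263.71580778261443 199.7566554336092 [ 586.50448882 -818.86642996  542.42976655] [-0.4632437   0.88594877  0.01857267 -0.01245441] None
box [([218, 174], 0.75), ([275, 239], 0.62)]
gland [([275, 236], 0.98), ([217, 177], 0.77), ([305, 218], 0.51)]
pin1_top [([258, 200], 0.49), ([224, 212], 0.28)]
vial [([228, 211], 0.67)]
drops []
marker [([308, 278], 0.91), ([258, 199], 0.37)]
wrist 65.81881580715554 255.71857659153096 181.3332218347831 None None [[-1.81914468e-05 -9.63771409e-01 -2.66729583e-01  6.74088716e+01]
 [ 9.99999634e-01  2.10475593e-04 -8.28711221e-04 -8.46375777e-01]
 [ 8.54828248e-04 -2.66729501e-01  9.63771053e-01 -1.25745550e+02]
 [ 0.00000000e+00  0.00000000e+00  0.00000000e+00  1.00000000e+00]]
box []
gland []
pin1_top []
vial []
drops []
marker []
```

View pics/side0.png

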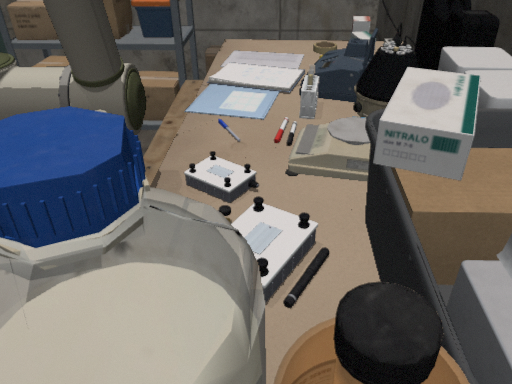

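View pics/scene0.png

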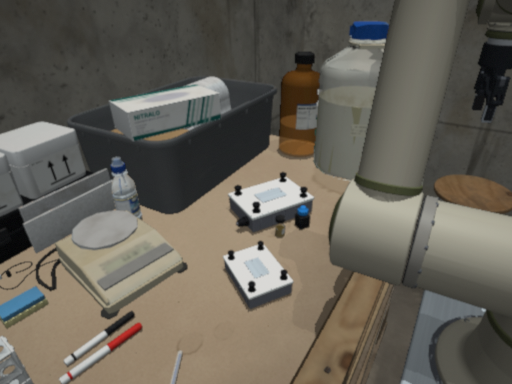

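The candidates for the box are the large one (scene 270,200; side 270,240) and the small one (scene 257,274; side 218,174). By the description it's the large one, with the vial, drops and marker around it. I'll check this in a close crop.

```bash
python3 - <<'E'
import cv2,numpy as np
a=cv2.imread('pics/scene0.png')[165:245,215:325];b=cv2.imread('pics/side0.png')[190:310,200:340]
a=cv2.resize(a,None,fx=7,fy=7,interpolation=cv2.INTER_CUBIC)
cv2.imwrite('pics/c1.png',a)
b=cv2.resize(b,None,fx=5,fy=5,interpolation=cv2.INTER_CUBIC);cv2.imwrite('pics/c2.png',b)
E
```

```text
(no output)
```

View pics/c1.png

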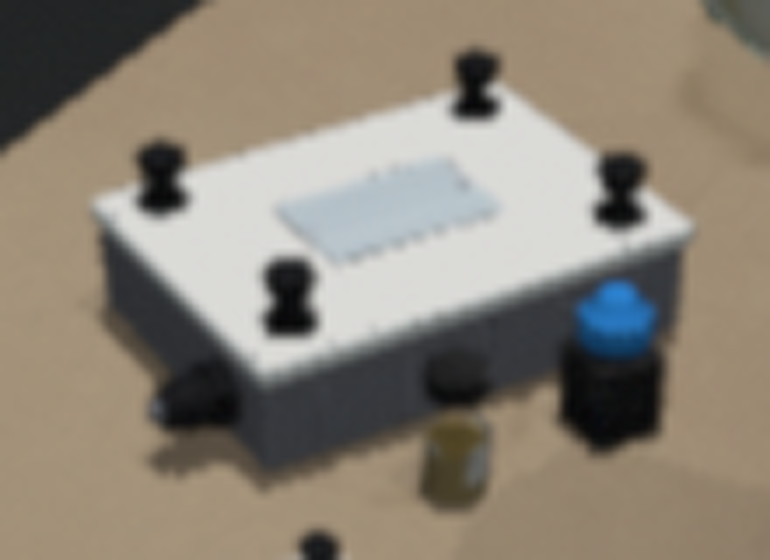

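View pics/c2.png

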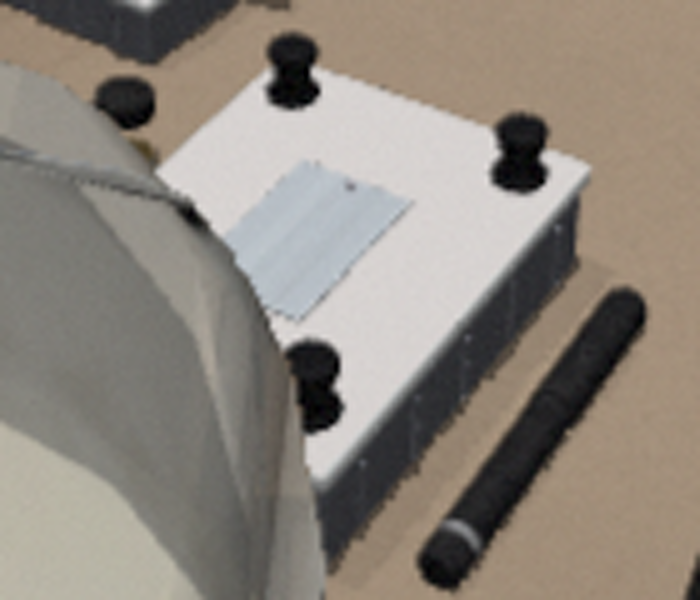

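The crop confirms it: this is the box with the gland at scene (240,222), and the vial and drops stand on its +y side. In the scene view the heads are pin1 (256,204), pin2 (283,174), pin3 (238,187) and pin4 (304,189). In the side view they are pin1 (259,200), pin3 (304,216) and pin2 (262,261).

```bash
cat > h.py <<'E'
import numpy as np
from scipy.spatial.transform import Rotation as R
from scipy.optimize import least_squares
PIN={1:(70,48),2:(-70,-48),3:(70,-48),4:(-70,48)}
def Rq(q): return R.from_quat(np.r_[q[1:],q[0]]).as_matrix()
def cam(p,s=None):
    f=192/np.tan(np.radians(p['fov_y']/2))
    if 'tool_from_camera' in p:
        T=np.array(p['tool_from_camera']);Rt=Rq(s['ee_rot'])
        return f,p['cx'],p['cy'],np.array(s['eef_pos'])+Rt@T[:3,3],Rt@T[:3,:3]
    return f,p['cx'],p['cy'],np.array(p['position']),Rq(p['attitude'])
def proj(c,X):
    q=(np.asarray(X)-c[3])@c[4]; return np.c_[c[0]*q[:,0]/q[:,2]+c[1],c[0]*q[:,1]/q[:,2]+c[2]]
def ground(c,uv,z):
    d=c[4]@np.array([(uv[0]-c[1])/c[0],(uv[1]-c[2])/c[0],1]); return c[3]+d*(z-c[3][2])/d[2]
def pts(v,z=74):
    c,s=np.cos(v[2]),np.sin(v[2]); return {k:np.array([v[0]+c*a-s*b,v[1]+s*a+c*b,z]) for k,(a,b) in PIN.items()}
def fit(obs,v0):  # obs: list of (cam,{pin:uv})
    def r(v):
        P=pts(v); return np.concatenate([(proj(c,np.array([P[k] for k in o]))-np.array(list(o.values()))).ravel() for c,o in obs])
    return least_squares(r,v0)
E
python3 - <<'E'
from rig import *
from h import *
sc,sd=cam(capture('scene')),cam(capture('side'))
o1={1:(256.4,203.6),3:(238,187),2:(283.1,173.5),4:(303.9,188.5)}
o2={1:(258.6,199.2),3:(304.2,215.3),2:(262.4,261)}
for c,o in((sc,o1),(sd,o2)): print({k:ground(c,u,74).round(1) for k,u in o.items()})
P={k:ground(sc,u,74) for k,u in o1.items()};m=sum(P.values())/4;d=P[1]-P[4];v0=[m[0],m[1],np.arctan2(d[1],d[0])]
for ob in ([(sc,o1)],[(sd,o2)],[(sc,o1),(sd,o2)]):
    f=fit(ob,v0);print(f.x.round(3),f.fun.round(1))
print({k:p.round(1) for k,p in pts(f.x).items()})
print('vial',ground(sc,(280,225),20),'drops',ground(sc,(302,218),25))
E
```

```text
{1: array([ 540. , -137.9,   74. ]), 3: array([ 622. , -183.3,   74. ]), 2: array([ 554.7, -306. ,   74. ]), 4: array([ 471.3, -258.3,   74. ])}
{1: array([ 544.7, -143.8,   74. ]), 3: array([ 627.3, -190.3,   74. ]), 2: array([ 559.6, -310.2,   74. ])}
[ 547.096 -221.527    1.059] [-0.   0.2 -0.3 -0.2  0.  -0.   0.2 -0.1]
[ 551.826 -226.886    1.059] [-0.2 -0.5  0.4 -0.3 -0.1  0.5]
[ 550.805 -225.831    1.058] [-0.5 -1.  -0.5 -1.3 -0.4 -0.9 -0.4 -1.2 -0.7 -0.8 -0.2 -0.7 -0.9  0. ]
{1: array([ 543.3, -141.3,   74. ]), 2: array([ 558.3, -310.4,   74. ]), 3: array([ 627. , -188.4,   74. ]), 4: array([ 474.6, -263.3,   74. ])}
vial [ 485.01322935 -155.42151775   20.        ] drops [ 448.28838183 -201.86347484   25.        ]
```

```bash
python3 - <<'E'
from rig import *
from h import *
sc,sd=cam(capture('scene')),cam(capture('side'))
for n,uv in dict(jugL=(317,165),jugmid=(340,178),bottle=(297,155),bin1=(170,212),binR=(278,135)).items(): print(n,ground(sc,uv,0).round(0))
# jug cap: closest approach scene(370,28) & side(60,165)
def ray(c,uv): d=c[4]@np.array([(uv[0]-c[1])/c[0],(uv[1]-c[2])/c[0],1]); return c[3],d/np.linalg.norm(d)
def tri(u,v):
    a,d=ray(sc,u);b,e=ray(sd,v);t=np.linalg.lstsq(np.c_[d,-e],b-a,rcond=None)[0];return a+d*t[0],b+e*t[1]
print(tri((370,28),(55,165)))
print(tri((305,58),(388,315)))
print(sense()['joints'])
E
```

```text
jugL [ 547. -542.    0.]
jugmid [ 450. -491.    0.]
bottle [ 639. -582.    0.]
bin1 [781. -88.   0.]
binR [ 786. -719.    0.]
(array([ 447.96673264, -598.97524422,  412.59280435]), array([ 453.052074  , -597.38968469,  410.1176974 ]))
(array([ 647.0749795 , -627.83799191,  315.63068469]), array([ 655.68956768, -625.07917163,  320.73049939]))
[-1.53339901e+00  3.12886010e-01  1.49769987e+00  1.08046786e-05
  1.33099917e+00 -2.23368542e-01]
```

>>> drive_tool(commands="0.19 0.34 0 0 0 0 0; 0.19 0.34 0 0 0 0 0; 0.19 0.34 0 0 0 0 0; 0.19 0.34 0 0 0 0 0; 0.19 0.34 0 0 0 0 0; 0.19 0.34 0 0 0 0 0; 0.375 0.09 0.03 0 0 0 0; 0.375 0.09 0.03 0 0 0 0; 0.375 0.09 0.03 0 0 0 0; 0.375 0.09 0.03 0 0 0 0; 0.375 0.09 0.03 0 0 0 0; 0.375 0.09 0.03 0 0 0 0; 0.375 0.09 0.03 0 0 0 0; 0.375 0.09 0.03 0 0 0 0; 0 0 0 0 0 0 0; 0 0 0 0 0 0 0")

```text
time_s: 2.58
eef_pos: [550.4, -230.5, 271.3]
ee_rot: [-0.0, 0.991, 0.131, -0.0]
force: [-0.7, -0.5, -0.3]
grip_width: -0.003
grip_force: 0.0
```

```bash
python3 - <<'E'
from rig import *
from h import *
import cv2
s=sense();p=capture('wrist');cv2.imwrite('pics/w1.png',p['pixels']);c=cam(p,s)
print(s['eef_pos'],s['ee_rot'],s['force'],s['time_s'],s['grip_width'])
P=pts([550.8,-225.8,1.058]);print({k:proj(c,[x])[0].round(0) for k,x in P.items()})
for k in ['box','gland','pin1_top','vial','drops','marker']:
    print(k,[([round(float(v),1) for v in b['position']],round(b['confidence'],2)) for b in boxes_of(p,k)][:8])
E
```

```text
[ 550.35948625 -230.52083669  271.33401025] [-3.61442131e-04  9.91364222e-01  1.31135911e-01 -4.70830453e-04] [-0.67372157 -0.49490836 -0.26749113] 2.5833 -0.002714357707393812
{1: array([177., 147.]), 2: array([327., 174.]), 3: array([237.,  81.]), 4: array([267., 230.])}
box [([57.0, 176.4], 0.93), ([247.9, 149.0], 0.56)]
gland [([53.8, 176.9], 0.86), ([248.7, 148.7], 0.75)]
pin1_top [([176.4, 144.3], 0.46), ([44.3, 139.1], 0.44)]
vial [([177.4, 187.0], 0.8)]
drops [([214.3, 218.5], 0.87)]
marker [([298.9, 92.7], 0.91)]
```

View pics/w1.png

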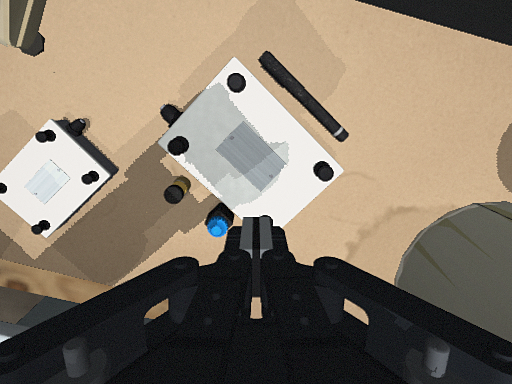

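The wrist view shows pin1 at (178,146), pin3 at (236,82) and pin2 at (323,171), with pin4 hidden behind the fingers. I'll refine these by blob centroid.

```bash
python3 - <<'E'
from rig import *
from h import *
import cv2
s=sense();p=capture('wrist');c=cam(p,s);g=p['pixels'].max(2)
o={}
for k,(u,v) in {1:(178,146),3:(236,82),2:(323,171)}.items():
    w=g[v-16:v+17,u-16:u+17]<70
    n,l,st,ce=cv2.connectedComponentsWithStats(w.astype(np.uint8));i=l[16,16]
    x,y,W,H,A=st[i];print(k,x+u-16,y+v-16,W,H,A,ce[i]+[u-16,v-16]);o[k]=ce[i]+[u-16,v-16]
f=fit([(c,o)],[550,-226,1.058]);print(f.x,f.fun.round(1))
print({k:q.round(1) for k,q in pts(f.x).items()})
E
```

```text
1 167 135 21 19 297 [177.15824916 143.99326599]
3 226 72 19 19 274 [234.94525547  80.83576642]
2 313 160 20 19 274 [322.16788321 168.83941606]
[ 551.53966954 -224.24061071    1.05648649] [-2.6  0.8 -0.4 -2.   3.1  1.9]
{1: array([ 544.2, -139.7,   74. ]), 2: array([ 558.9, -308.8,   74. ]), 3: array([ 627.8, -186.9,   74. ]), 4: array([ 475.3, -261.6,   74. ])}
```

>>> drive_tool(commands="-0.02 0.3 -0.2 0 0 0 0; -0.02 0.3 -0.2 0 0 0 0; -0.02 0.3 -0.2 0 0 0 0; 0 0 -0.35 0 0 0 0; 0 0 -0.35 0 0 0 0; 0 0 -0.25 0 0 0 0; 0 0 -0.05 0 0 0 0; 0 0 0 0 0 0 0")

```text
time_s: 3.65
eef_pos: [542.8, -141.2, 111.5]
ee_rot: [-0.001, 0.992, 0.13, -0.001]
force: [-0.5, -0.8, 0.3]
grip_width: 0.003
grip_force: 0.0
```

```bash
cat > look.py <<'E'
from rig import *
from h import *
import cv2,sys
s=sense();p=capture('wrist');c=cam(p,s);im=p['pixels'].copy();tag=sys.argv[1]
print(s['eef_pos'],s['force'],s['time_s'])
R_=Rq(s['ee_rot']);tip=np.array(s['eef_pos'])+R_@[0,0,17];print('tip',tip,proj(c,[tip]))
for k,x in pts([551.2,-225,1.057]).items():
    u=proj(c,[x])[0];print(k,x.round(1),u.round(0))
q=capture('side');r=capture('scene')
a=cv2.resize(q['pixels'][180:290,215:325],(400,400),interpolation=cv2.INTER_CUBIC);b=cv2.resize(r['pixels'][150:240,225:315],(400,400),interpolation=cv2.INTER_CUBIC)
cv2.imwrite(f'pics/{tag}.png',np.vstack([np.hstack([a,b])]) if len(sys.argv)>2 else cv2.resize(im,None,fx=1.5,fy=1.5))
E
python3 look.py n1
```

```text
[ 542.78699951 -141.23008581  111.52586442] [-0.50523881 -0.77361567  0.25920385] 3.65
tip [ 542.74967719 -141.21111812   94.52591597] [[257.56801852 232.62433522]]
1 [ 543.8 -140.4   74. ] [257. 216.]
2 [ 558.6 -309.6   74. ] [529. 260.]
3 [ 627.4 -187.6   74. ] [384.  94.]
4 [ 475.  -262.4   74. ] [404. 350.]
```

View pics/n1.png

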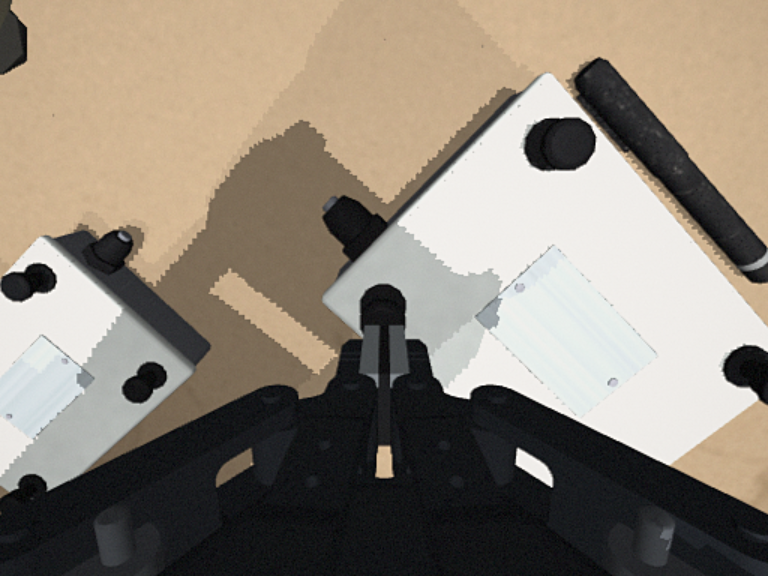

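```bash
python3 - <<'E'
from rig import *
from h import *
import cv2
s=sense();p=capture('wrist');c=cam(p,s);g=p['pixels'].max(2)
print(g[182:224,253:261:2].T)
print('row mask',[ (r,np.where(g[r,225:290]<90)[0][[0,-1]]+225) for r in range(190,218,2) if (g[r,225:290]<90).any()])
P=pts([551.2,-225,1.057]);t=np.linspace(0,2*np.pi,60)
for k in (1,3,2):
  for nm,z,r in(('top',74,9.5),('bot',68,9.5),('collar',53,10.5),('base',50,10.5)):
    u=proj(c,np.c_[P[k][0]+r*np.cos(t),P[k][1]+r*np.sin(t),0*t+z]);print(k,nm,u.min(0).round(),u.max(0).round())
for k,(u,v) in {1:(256,203),3:(374,96)}.items():
    w=(g[v-40:v+40,u-40:u+40]<80).astype(np.uint8);n,l,st,ce=cv2.connectedComponentsWithStats(w);print(k,st[l[40,40]][:4]+[u-40,v-40,0,0])
E
```

```text
[[185 190 188 187 189 193 195 194  89   4  21  26  18  21  27  24  31  21
   17  14  24  29  17  30  27  37  21  28  23  29  22  23  21  20  24  29
   33  30  29  27  35  29]
 [189 189 192 191 191 188 192 195  91   0  29  29  21  21  26  23  32  13
   16  13  21  23  21  26  30  28  29  26  27  25  25  23  24  26  19  17
   14   7  21  25  23  17]
 [189 191 191 191 187 193 196 197 134   0  21  18  26  27  24  26  20  20
   17  18  23  28  19  20  32  24  15  24  26  24  26  26  31  18  22  14
   17  17   7  18  14  17]
 [190 189 193 195 192 190 191 196 197 131   0  25  32  27  29  29  28  34
   22  21  12  22  24  23  23  30  25  19  26  23  26  23  31  22  28  61
   63  67  66  63  57  41]]
row mask [(190, array([250, 256])), (192, array([246, 260])), (194, array([243, 264])), (196, array([241, 265])), (198, array([240, 266])), (200, array([239, 267])), (202, array([239, 268])), (204, array([239, 267])), (206, array([239, 267])), (208, array([239, 267])), (210, array([239, 267])), (212, array([238, 267])), (214, array([226, 267])), (216, array([239, 267]))]
1 top [239. 201.] [271. 231.]
1 bot [239. 198.] [270. 227.]
1 collar [239. 189.] [271. 219.]
1 base [239. 188.] [270. 217.]
3 top [361.  79.] [397. 115.]
3 bot [358.  79.] [392. 115.]
3 collar [348.  79.] [383. 115.]
3 base [346.  80.] [381. 115.]
2 top [506. 246.] [537. 273.]
2 bot [498. 241.] [529. 268.]
2 collar [480. 230.] [511. 257.]
2 base [477. 228.] [507. 255.]
1 [239 191  48  52]
3 [346  82  46  34]
```

>>> drive_tool(commands="0.01 0.01 -0.08 0 0 0 0; 0 0 -0.08 0 0 0 0; 0 0 -0.03 0 0 0 0; 0 0 -0.02 0 0 0 0; 0 0 -0.02 0 0 0 0; 0 0 0 0 0 0 0")

```text
time_s: 4.35
eef_pos: [544.2, -140.2, 89.1]
ee_rot: [-0.0, 0.992, 0.13, -0.0]
force: [-1.5, 0.2, 2.3]
grip_width: 0.004
grip_force: 1.1
```

>>> drive_tool(commands="0 0 -0.02 0 0 0 0; 0 0 -0.02 0 0 0 0; 0 0 -0.02 0 0 0 0; 0 0 -0.01 0 0 0 0; 0 0 0 0 0 0 0")

```text
time_s: 4.77
eef_pos: [544.4, -140.3, 82.2]
ee_rot: [0.0, 0.992, 0.13, 0.0]
force: [-1.4, 0.2, 2.3]
grip_width: 0.002
grip_force: 1.4
```

>>> drive_tool(commands="0 0 -0.01 0 0 0 0; 0 0 -0.01 0 0 0 0; 0 0 0 0 0 0 0")

```text
time_s: 5.02
eef_pos: [544.4, -140.3, 80.3]
ee_rot: [0.0, 0.992, 0.13, 0.0]
force: [-1.2, 0.7, 5.0]
grip_width: -0.0
grip_force: 2.4
```

>>> drive_tool(commands="0 0 -0.01 0 0 0 0; 0 0 0 0 0 0 0")

```text
time_s: 5.18
eef_pos: [544.5, -140.3, 79.6]
ee_rot: [0.0, 0.992, 0.13, 0.0]
force: [-2.6, 1.0, 7.2]
grip_width: 0.002
grip_force: 3.5
```

>>> drive_tool(commands="0 0 0.1 0 0 0 0; 0 0 0.2 0 0 0 0; 0.03 -0.34 0.02 0 0 0 0; 0.03 -0.34 0 0 0 0 0; 0.03 -0.34 0 0 0 0 0; 0.03 -0.34 0 0 0 0 0; 0.03 -0.34 0 0 0 0 0; 0 0 0 0 0 0 0; 0 0 0 0 0 0 0")

```text
time_s: 5.93
eef_pos: [559.0, -311.7, 111.1]
ee_rot: [-0.0, 0.992, 0.129, -0.0]
force: [0.7, 0.1, 0.6]
grip_width: -0.002
grip_force: 0.0
```

```bash
python3 look.py n2 && python3 - <<'E'
from rig import *
from h import *
import cv2
s=sense();p=capture('wrist');c=cam(p,s);g=p['pixels'].max(2)
P=pts([551.2,-225,1.057]);t=np.linspace(0,2*np.pi,60)
for k,z in ((1,65),(2,74),(3,74),(4,74)):
  A=[proj(c,np.c_[P[k][0]+r*np.cos(t),P[k][1]+r*np.sin(t),0*t+zz]) for zz,r in((z,9.5),(53,10.5),(50,10.5))]
  U=np.vstack(A);print(k,'pred',U.min(0).round(),U.max(0).round())
  u,v=proj(c,[P[k]-[0,0,4]])[0].round().astype(int)
  if 30<u<480 and 30<v<350:
    w=(g<80).astype(np.uint8);n,l,st,ce=cv2.connectedComponentsWithStats(w);q=st[l[v,u]];print('  seen',q[:2],q[:2]+q[2:4])
E
```

```text
[ 558.98888345 -311.73532944  111.07992639] [0.69187371 0.079931   0.58347281] 5.9333
tip [ 558.98846218 -311.73435727   94.07992642] [[257.56734291 232.62002794]]
1 [ 543.8 -140.4   74. ] [-43. 170.]
2 [ 558.6 -309.6   74. ] [254. 218.]
3 [ 627.4 -187.6   74. ] [53. 36.]
4 [ 475.  -262.4   74. ] [151. 316.]
1 pred [-40. 146.] [ 14. 182.]
2 pred [242. 190.] [274. 234.]
  seen [  0 193] [512 384]
3 pred [40. 17.] [104.  66.]
  seen [43 22] [102  66]
4 pred [140. 281.] [180. 329.]
  seen [  0 193] [512 384]
```

View pics/n2.png

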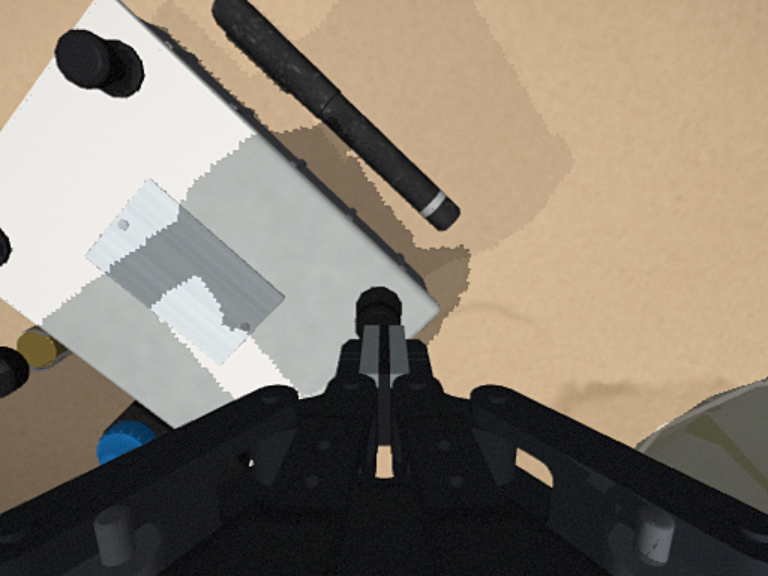

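Pin2's head shows at about (252,207), slightly left of the fingers, so I'll shift +y by 2 mm and press.

>>> drive_tool(commands="0 0.02 -0.08 0 0 0 0; 0 0 -0.08 0 0 0 0; 0 0 -0.03 0 0 0 0; 0 0 -0.02 0 0 0 0; 0 0 -0.02 0 0 0 0; 0 0 -0.02 0 0 0 0; 0 0 -0.02 0 0 0 0; 0 0 -0.02 0 0 0 0; 0 0 0 0 0 0 0")

```text
time_s: 6.88
eef_pos: [559.4, -308.2, 82.0]
ee_rot: [-0.0, 0.992, 0.13, 0.0]
force: [-0.2, 2.6, 3.6]
grip_width: -0.0
grip_force: 1.4
```

>>> drive_tool(commands="0 0 -0.01 0 0 0 0; 0 0 -0.01 0 0 0 0; 0 0 0 0 0 0 0")

```text
time_s: 7.13
eef_pos: [559.5, -308.3, 80.4]
ee_rot: [0.0, 0.992, 0.13, 0.0]
force: [-0.2, 3.6, 4.6]
grip_width: 0.004
grip_force: 2.4
```

>>> drive_tool(commands="0 0 -0.01 0 0 0 0; 0 0 0 0 0 0 0; 0 0 0 0 0 0 0")

```text
time_s: 7.38
eef_pos: [559.5, -308.4, 79.8]
ee_rot: [0.0, 0.992, 0.13, 0.0]
force: [-2.4, 3.0, 6.1]
grip_width: -0.001
grip_force: 3.2
```

>>> drive_tool(commands="0 0 -0.006 0 0 0 0; 0 0 0 0 0 0 0")

```text
time_s: 7.55
eef_pos: [559.5, -308.3, 79.3]
ee_rot: [0.0, 0.992, 0.13, 0.0]
force: [-1.6, 3.5, 8.4]
grip_width: -0.002
grip_force: 3.9
```

>>> drive_tool(commands="0 0 0.1 0 0 0 0; 0 0 0.2 0 0 0 0; 0.17 0.3 0.02 0 0 0 0; 0.17 0.3 0 0 0 0 0; 0.17 0.3 0 0 0 0 0; 0.17 0.31 0 0 0 0 0; 0 0 0 0 0 0 0; 0 0 0 0 0 0 0")

```text
time_s: 8.22
eef_pos: [627.8, -186.1, 110.7]
ee_rot: [0.0, 0.991, 0.131, -0.0]
force: [-0.5, -1.1, 0.2]
grip_width: -0.001
grip_force: 0.0
```

```bash
cat > chk.py <<'E'
from rig import *
from h import *
import cv2,sys
dn=eval(sys.argv[1]);s=sense();p=capture('wrist');c=cam(p,s);g=p['pixels'].max(2)
tip=np.array(s['eef_pos'])+Rq(s['ee_rot'])@[0,0,17];print(s['eef_pos'],proj(c,[tip]))
P=pts([551.2,-225,1.057]);t=np.linspace(0,2*np.pi,60);w=(g<80).astype(np.uint8);w[210:,:]*=0
n,l,st,ce=cv2.connectedComponentsWithStats(w)
for k in P:
  z=65 if k in dn else 74
  U=np.vstack([proj(c,np.c_[P[k][0]+r*np.cos(t),P[k][1]+r*np.sin(t),0*t+zz]) for zz,r in((z,9.5),(53,10.5),(50,10.5))])
  u,v=proj(c,[P[k]+[0,0,z-78]])[0].round().astype(int);v=min(v,205)
  print(k,P[k].round(1),'pred',U.min(0).round(),U.max(0).round())
  if 0<u<511 and 0<v<383: q=st[l[v,u]];print('  seen',q[:2],q[:2]+q[2:4])
cv2.imwrite('pics/last.png',cv2.resize(p['pixels'],None,fx=1.5,fy=1.5))
E
python3 chk.py '(1,2)'
```

```text
[ 627.84607728 -186.08650759  110.73016698] [[257.56840206 232.6284221 ]]
1 [ 543.8 -140.4   74. ] pred [146. 281.] [181. 319.]
  seen [0 0] [512 384]
2 [ 558.6 -309.6   74. ] pred [377. 316.] [414. 354.]
  seen [0 0] [512 384]
3 [ 627.4 -187.6   74. ] pred [243. 190.] [276. 234.]
  seen [243 193] [273 210]
4 [ 475.  -262.4   74. ] pred [286. 388.] [316. 438.]
  seen [202 159] [310 210]
```

>>> drive_tool(commands="-0.01 -0.005 -0.08 0 0 0 0; 0 0 -0.08 0 0 0 0; 0 0 -0.03 0 0 0 0; 0 0 -0.02 0 0 0 0; 0 0 -0.02 0 0 0 0; 0 0 -0.02 0 0 0 0; 0 0 -0.02 0 0 0 0; 0 0 -0.02 0 0 0 0; 0 0 0 0 0 0 0")

```text
time_s: 9.02
eef_pos: [626.5, -188.0, 81.6]
ee_rot: [0.0, 0.992, 0.13, 0.0]
force: [-1.4, -2.1, 2.6]
grip_width: -0.004
grip_force: 1.4
```

>>> drive_tool(commands="0 0 -0.01 0 0 0 0; 0 0 -0.01 0 0 0 0; 0 0 0 0 0 0 0; 0 0 0 0 0 0 0")

```text
time_s: 9.35
eef_pos: [626.5, -187.9, 80.1]
ee_rot: [0.0, 0.992, 0.13, 0.0]
force: [-1.9, -3.0, 5.2]
grip_width: -0.0
grip_force: 2.7
```

>>> drive_tool(commands="0 0 -0.01 0 0 0 0; 0 0 0 0 0 0 0; 0 0 0 0 0 0 0")

```text
time_s: 9.6
eef_pos: [626.6, -188.0, 79.4]
ee_rot: [0.0, 0.992, 0.13, 0.0]
force: [-2.4, -2.1, 7.3]
grip_width: -0.0
grip_force: 3.7
```

>>> drive_tool(commands="0 0 0.1 0 0 0 0; 0 0 0.2 0 0 0 0; -0.305 -0.15 0.02 0 0 0 0; -0.305 -0.15 0 0 0 0 0; -0.305 -0.15 0 0 0 0 0; -0.305 -0.15 0 0 0 0 0; -0.305 -0.15 0 0 0 0 0; 0 0 0 0 0 0 0; 0 0 0 0 0 0 0")

```text
time_s: 10.35
eef_pos: [473.3, -263.1, 111.1]
ee_rot: [-0.0, 0.992, 0.129, 0.0]
force: [-0.7, -0.4, -0.3]
grip_width: 0.004
grip_force: 0.0
```

```bash
python3 chk.py '(1,2,3)'
```

```text
[ 473.26875224 -263.13572324  111.12288826] [[257.56749262 232.62041254]]
1 [ 543.8 -140.4   74. ] pred [50. 16.] [102.  61.]
  seen [51 20] [99 62]
2 [ 558.6 -309.6   74. ] pred [350.  75.] [395. 112.]
  seen [350  77] [391 112]
3 [ 627.4 -187.6   74. ] pred [ 166. -150.] [213. -79.]
4 [ 475.  -262.4   74. ] pred [241. 186.] [273. 230.]
  seen [241 189] [271 210]
```

Pins 1 and 2 match the predictions for fully down, and the box hasn't moved. Next is pin4.

>>> drive_tool(commands="0.01 0.01 -0.08 0 0 0 0; 0 0 -0.08 0 0 0 0; 0 0 -0.03 0 0 0 0; 0 0 -0.02 0 0 0 0; 0 0 -0.02 0 0 0 0; 0 0 -0.02 0 0 0 0; 0 0 -0.02 0 0 0 0; 0 0 -0.02 0 0 0 0; 0 0 0 0 0 0 0")

```text
time_s: 11.15
eef_pos: [475.0, -261.8, 81.5]
ee_rot: [0.0, 0.992, 0.13, 0.0]
force: [0.9, 1.7, 2.7]
grip_width: 0.003
grip_force: 1.4
```

>>> drive_tool(commands="0 0 -0.01 0 0 0 0; 0 0 -0.01 0 0 0 0; 0 0 0 0 0 0 0; 0 0 0 0 0 0 0")

```text
time_s: 11.48
eef_pos: [475.0, -261.9, 80.0]
ee_rot: [0.0, 0.992, 0.13, 0.0]
force: [0.5, 3.1, 5.6]
grip_width: -0.001
grip_force: 2.9
```

>>> drive_tool(commands="0 0 -0.01 0 0 0 0; 0 0 0 0 0 0 0; 0 0 0 0 0 0 0")

```text
time_s: 11.73
eef_pos: [475.0, -261.9, 79.3]
ee_rot: [0.0, 0.992, 0.13, 0.0]
force: [0.0, 3.1, 8.4]
grip_width: -0.0
grip_force: 4.0
```

Now I'll lift, back up toward the robot for a view of all four pins, and check.

>>> drive_tool(commands="0 0 0.1 0 0 0 0; 0 0 0.3 0 0 0 0; 0 0 0.35 0 0 0 0; 0 0 0.35 0 0 0 0; 0 0.1 0.35 0 0 0 0; 0 0.1 0.3 0 0 0 0; 0 0 0 0 0 0 0; 0 0 0 0 0 0 0")

```text
time_s: 12.4
eef_pos: [475.0, -241.9, 255.2]
ee_rot: [0.001, 0.991, 0.13, 0.001]
force: [0.4, -0.4, -0.9]
grip_width: -0.002
grip_force: 0.0
```

```bash
python3 chk.py '(1,2,3,4)'; python3 - <<'E'
from rig import *
import cv2,numpy as np
q=capture('side')['pixels'][180:310,200:340];w=cv2.imread('pics/last.png')
q=cv2.resize(q,None,fx=4,fy=4,interpolation=cv2.INTER_CUBIC)[:520]
w=cv2.resize(w,(400,300));o=np.zeros((600,800,3),np.uint8);o[:520,:400]=q[:,80:480];o[:300,400:]=w
r=capture('scene')['pixels'][165:245,215:325];o[300:591,400:]=cv2.resize(r,(400,291),interpolation=cv2.INTER_CUBIC)
cv2.imwrite('pics/end.png',o)
E
```

```text
[ 475.03047217 -241.91263856  255.23942482] [[257.56739905 232.62285264]]
1 [ 543.8 -140.4   74. ] pred [167.  63.] [190.  85.]
  seen [167  65] [189  86]
2 [ 558.6 -309.6   74. ] pred [327.  93.] [350. 114.]
  seen [327  95] [348 114]
3 [ 627.4 -187.6   74. ] pred [232. -15.] [254.  13.]
4 [ 475.  -262.4   74. ] pred [264. 157.] [283. 177.]
  seen [264 158] [282 177]
```

View pics/end.png

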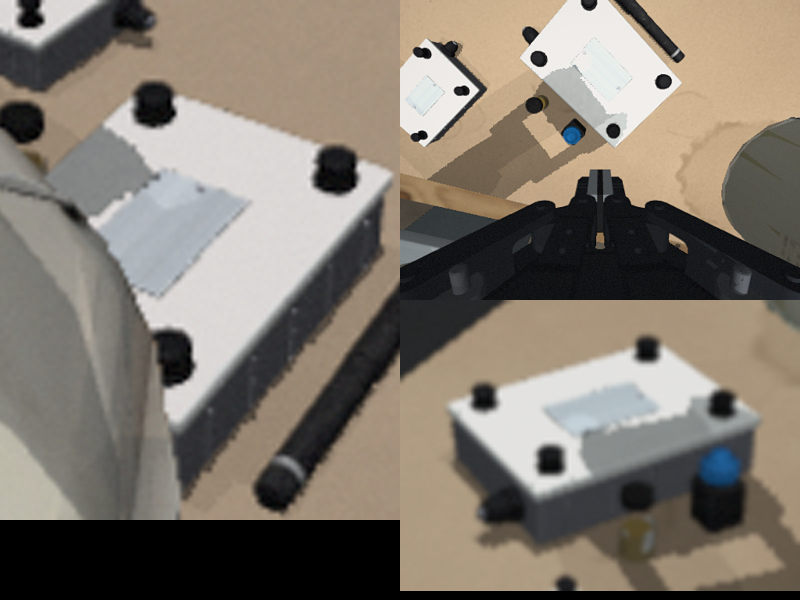

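All four heads sit on their collars in the scene, side and wrist views. The box and the things beside it are where they were.

```bash
python3 -c "from rig import *; print(finish_job())"
```

```text
the job is handed in; nothing more can be done
None
```

I pressed all four pins fully down in the order asked, each with a peak reading of about 7–8 N; in the final pictures the box, vial, dropper bottle and marker are where they were, and the job is handed in (no result was reported back).

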